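# Lay out the starch table: spoon beside the bowl, jar between bowl and iron

## Robot

A 6-joint arm with a two-finger parallel gripper is mounted at the origin on the work surface. World frame = base frame: x ahead of the robot, y to its left, z up, the work surface at z = 0. Lengths are in m, angles in rad, forces in N, time in s.
With the tool pointing down it reaches from about 0.25 to 0.8 m from the base axis. Payload 8.5 kg.
Tool frame: the origin (TCP) lies at the very end of the fingers, on their centre line; the grasp point (between the pads) lies 19 mm behind it; z points along the fingers, y is the direction in which the jaws open and shut (so a half turn about z gives the same grasp; the last joint's range is limited). The gripper opens to 85 mm and grips with 20 to 120 N. Pads are 22 mm wide; open, the fingers measure 114 mm over their backs; the gripper's body (76 mm by 85 mm) begins 54 mm behind the grasp point. The pads swing forward as they close: fully open they stand 13 mm farther back than shut.
Start: joints at [-1.201, 0.238, -0.013, 1.319, 0, 1.571], TCP at [0.19, -0.489, 0.231] pointing down, gripper open.
Joint ranges: [-2.66, 2.66], [-1.03, 1.9], [-1.14, 1.46], [-1.82, 2.27], [-1.45, 1.34], [-3.14, 3.14]. Speed limits (rad/s): [2.22, 2.22, 2.79, 3.14, 3.14, 3.14].

## Interface

Orientations are given as a 3x3 rotation matrix whose columns are the frame's x, y, z axes.
In Python, from workcell import telemetry, grab_frame, workorder gives the robot as it stands.
- The arm moves only by the shell command python3 -m crank 'ROWS' [OPENING] [FORCE]. ROWS is JSON, a list of rows, each a list of 6 numbers: the shift along the tool's x, y, z in mm, then the turn, a rotation vector about the tool's x, y, z in degrees. In form: [[x, y, z, wx, wy, wz], ...]. A call has 1 to 20 rows; each row is the pose to reach, as a shift and turn from the pose commanded when the call began, along the tool's axes at that moment; what a row does not reach only later rows make up. A row lasts 1/12 s, in which the tool goes at most 41.7 mm and 7.16 degrees, less where a joint would pass 70% of its speed; a pose out of reach is approached as far as the arm can. A call with a gripper value outside its range is refused whole. OPENING is the closure in counts, from 0 (fully open) to 255 (shut), set as the call begins (- or left out, the last holds). The fingers move at their own pace and stop on an object; FORCE is the grip in N (left out, the last holds). Time passes only in rows, so rows that repeat a pose let the fingers close. It gives the time, the measured TCP pose, the force and the opening at its end, in the units of the state.
- telemetry.read_state(): the state, without advancing time (a new reading comes with each control period).
- grab_frame(name): name is "scene" or "top" or "wrist"; returns a dict with "image" (420x560x3 uint8, red, green, blue), "z_map" (420x560 float32, m along the optical axis (not along the pixel's ray), 0 where there is no reading), "fovy" (degrees; the focal length in pixels is half the picture's height over the tangent of half this angle, whatever the lens; pixels are square), "cx", "cy" (the principal point, pixels), "dist_coeffs" ([k1, k2, p1, p2, k3] as OpenCV has them; the pictures are not rectified), "extrinsics" (4x4, takes a point from world to camera coordinates); the wrist camera has in their place "mount" (4x4, takes a point from camera to tool coordinates, whose origin is the TCP and whose axes are the flange's). Camera axes: x right, y up, looking along -z (the intrinsics and any distortion apply to the point x, -y, -z); pixel columns grow to the right and rows downward; lengths in m; the calibration is good to about 2 mm. A picture is of the moment at which its call begins: read the wrist's pose just before it.
- workorder.finish_job(): hands the job in, once; it reports no verdict.
The state is a dict: "t": time; "qpos": joint angles; "qd": joint speeds; "joint_efforts": joint torques, N m; "tcp_pos": TCP position; "tool_rot": TCP orientation; "wrist_force": force on the tool from outside, world axes, zero at the start; "ft_torque": the same for the moment, N m; "opening": finger opening in m.
Only numpy, scipy, OpenCV 4.12 (cv2) and the standard library are available. Lean on these libraries where they do the work, as an engineer would, in place of code of your own. Each camera call takes 0.05 s, during which the arm holds its last target. There are 200 camera calls.

## Task

Set the table out for starching. First clear the wooden spoon out of the gap between the glass bowl and the steam iron: lay it flat on the table along the bowl's other side (the side away from the iron), about 60 mm clear of the rim, square to the line from the bowl to the iron's round mat, with its middle level with the bowl and its handle end towards the robot. Then stand the lidded starch jar upright in the cleared gap, exactly midway between the bowl and the iron's mat and in line with both, and leave everything else where it is.

Things in the scene. Friction and masses are not known exactly. Their poses are not given: they have to be found in the camera images.
- bowl: empty glass bowl, 140 mm across the rim, 65 mm high, loose; origin: centre of its underside, on the table. Stays where it is.
- mat: flat round cork mat under the iron, 140 mm across, 6 mm thick, fixed; origin: centre of its underside. Its centre is 385 to 405 mm from the bowl's centre, on either side of the bowl. Its x axis is level, at right angles to the line from the bowl to the mat (in either layout), and points roughly away from the robot.
- iron: compact white steam iron standing on its heel on the cork mat, nose up: 90 by 100 mm foot, 240 mm tall, loose; origin: centre of its heel, on top of the mat at the mat's centre. Stays where it is.
- spoon: wooden spoon, 200 mm long, lying flat: straight handle 12 mm wide and 12 mm high from x = -100 mm (handle end) to +55 mm, then a round dished head 50 mm across and 14 mm high centred at x = +75 mm. Origin: underside at mid length, on the handle's centre line, near the centre of mass; x points from the handle end to the head. It starts in the gap between bowl and iron.
- spoon_tip (a point): the far end of the spoon's head, 100 mm from its origin along its x, 6 mm above its underside
- jar: upright white ceramic starch jar with a paper band and a steel lid: body 62 mm in diameter up to about 80 mm, narrowing to the lid, 55 mm in diameter, at 94 to 110 mm; about 0.35 kg. Origin: centre of its underside; z up.
- bottle: bystander: taller white plastic bottle, 64 mm in diameter, 190 mm high; origin: centre of its underside
- peg0: bystander: clothes peg lying flat, 75 mm long, 14 mm high; origin: middle of its underside
- peg1: bystander: a second such clothes peg

How it is judged:
By the outcome, as a careful person would: the job done as asked, in the order asked, and still so for the second after the job is handed in, with the robot touching nothing.
It also fails if it takes over 69 s, if anything falls off the work surface, if the arm or the gripper's body presses on something with over 40 N, if the wrist force passes 120 N, or if a joint passes its speed limit or range.

## Working session

There is one attempt and no reset: what is moved stays moved. The work goes in short steps, Python scripts to look and compute and a shell command to move; the robot and the scene stay as the last step left them, time stands still between calls to the robot, and variables do not carry over. Pictures are saved under pics/ and viewed, on a budget of 10 in all, crops included, one or two more only if the job needs it, and the job is handed in when it is done.

```bash
mkdir -p pics; cat > h.py <<'E'
import numpy as np, cv2, pickle
from workcell import telemetry, grab_frame, workorder
def cam(name):
    s=telemetry.read_state(); f=grab_frame(name); im=f["image"]; h=im.shape[0]
    fl=h/2/np.tan(np.radians(f["fovy"])/2)
    K=np.array([[fl,0,f["cx"]],[0,fl,f["cy"]],[0,0,1.]])
    if "extrinsics" in f: c2w=np.linalg.inv(np.array(f["extrinsics"]))
    else:
        T=np.eye(4);T[:3,:3]=s["tool_rot"];T[:3,3]=s["tcp_pos"];c2w=T@np.array(f["mount"])
    return dict(im=im,z=f["z_map"],K=K,d=np.array(f["dist_coeffs"],float),c2w=c2w)
def save(c,fn,crop=None,s=1):
    im=c["im"][:,:,::-1]
    if crop: u0,v0,u1,v1=crop; im=im[v0:v1,u0:u1]
    im=cv2.resize(im,None,fx=s,fy=s,interpolation=cv2.INTER_CUBIC); cv2.imwrite(fn,im)
def rays(c,uv):
    n=cv2.undistortPoints(np.array(uv,float).reshape(-1,1,2),c["K"],c["d"]).reshape(-1,2)
    return np.c_[n[:,0],-n[:,1],-np.ones(len(n))]
def onz(c,uv,z):
    r=rays(c,uv)@c["c2w"][:3,:3].T; o=c["c2w"][:3,3]
    return o+r*((z-o[2])/r[:,2])[:,None]
def cloud(c):
    h,w=c["z"].shape; uv=np.stack(np.meshgrid(np.arange(w),np.arange(h)),-1).reshape(-1,2)
    p=rays(c,uv)*c["z"].reshape(-1,1)
    return (p@c["c2w"][:3,:3].T+c["c2w"][:3,3]).reshape(h,w,3)
E
python3 - <<'E'
from h import *
for n in ("scene","top"):
    c=cam(n); pickle.dump(c,open(n+".pkl","wb")); save(c,f"pics/{n}0.png",s=1.4)
    print(n,c["c2w"].round(3).tolist(),c["d"],c["K"][0,0])
print(telemetry.read_state())
E
```

```text
scene [[0.645, -0.644, 0.412, 0.983], [0.764, 0.549, -0.337, -0.294], [-0.009, 0.532, 0.847, 0.839], [0.0, 0.0, 0.0, 1.0]] [-0.06958638  0.          0.          0.          0.        ] 526.6539441553107
top [[0.028, 0.992, -0.125, 0.457], [-1.0, 0.028, -0.0, 0.014], [0.003, 0.125, 0.992, 0.928], [0.0, 0.0, 0.0, 1.0]] [0.06704377 0.         0.         0.         0.        ] 536.8168763766604
{'t': 0.1, 'qpos': array([-1.20098239e+00,  2.38706914e-01, -1.41508175e-02,  1.31922002e+00,
       -2.48291410e-05,  1.57082893e+00]), 'qd': array([ 0.00042638, -0.00117628,  0.00321431, -0.00071882,  0.00093944,
        0.00100471]), 'joint_efforts': array([-6.41128281e-04, -5.39720070e+01,  3.46997702e+01,  1.34318811e-02,
       -2.21660889e-05,  2.35776412e-07]), 'tcp_pos': array([ 0.18961488, -0.48916156,  0.23075665]), 'tool_rot': array([[ 9.32406387e-01,  3.61411252e-01, -4.86309970e-04],
       [ 3.61411578e-01, -9.32405633e-01,  1.18581602e-03],
       [-2.48709040e-05, -1.28142048e-03, -9.99999179e-01]]), 'wrist_force': array([0.0978482 , 0.68692529, 0.14816745]), 'ft_torque': array([0.03357544, 0.05375434, 0.00170276]), 'opening': 0.08532757285254523}
```

View pics/top0.png

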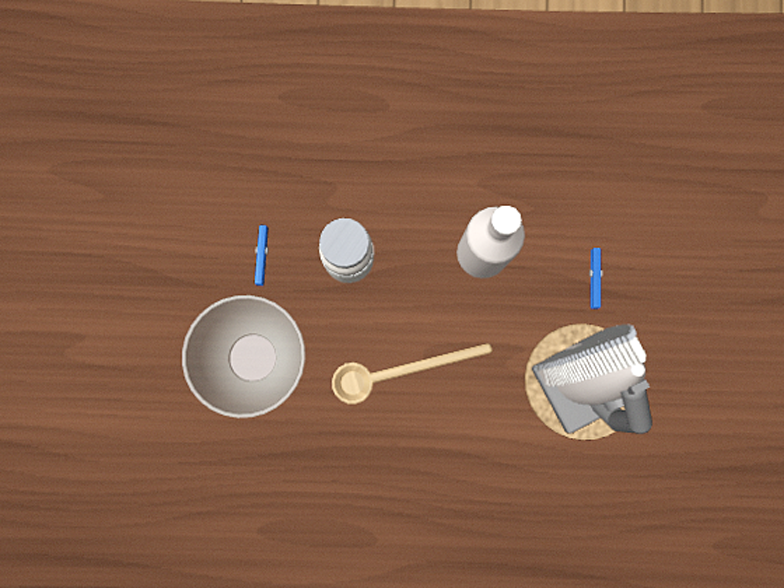

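View pics/scene0.png

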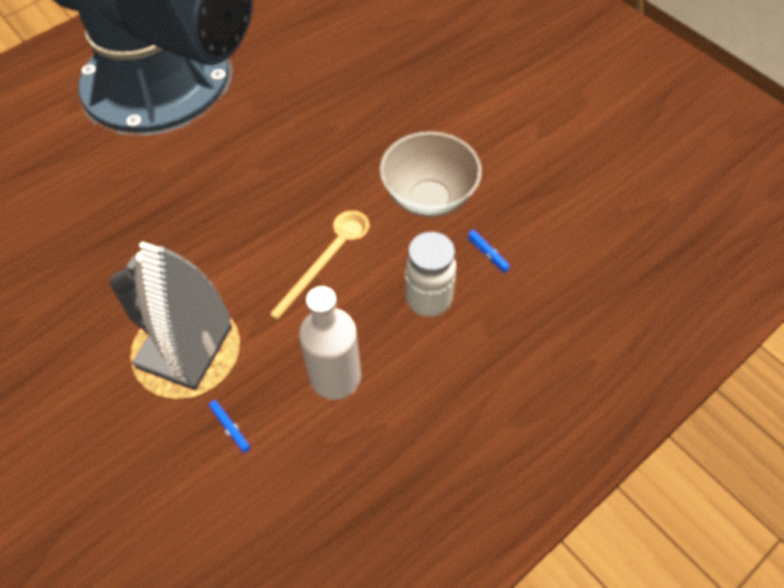

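Top view (1.4x): bowl at about (244,356), spoon from its head (352,383) to its handle end (490,348), mat at about (585,381), jar lid at (344,242) and bottle cap at (506,220). The bowl is on the left (+y) and the iron on the right (-y).

```bash
cat > m.py <<'E'
from h import *
from scipy.optimize import least_squares
def circ(P,r=None):
    P=P[:,:2]; x0=list(P.mean(0))+([] if r else [.05])
    f=lambda x:np.hypot(*(P-x[:2]).T)-(r or x[2])
    s=least_squares(f,x0,loss="soft_l1",f_scale=.001); return s.x, np.abs(s.fun).mean()
E
python3 - <<'E'
from m import *
S=1.4
for n in("top","scene"):
    c=pickle.load(open(n+".pkl","rb")); P=cloud(c); hsv=cv2.cvtColor(c["im"],cv2.COLOR_RGB2HSV)
    H,Sa,V=[hsv[...,i].astype(int) for i in range(3)]
    # light-yellow wood: spoon and mat
    m=((H>12)&(H<30)&(V>150)&(Sa>50)&(P[...,0]<.75)&(P[...,0]>.2)&(abs(P[...,1])<.5)&(P[...,2]<.03)).astype(np.uint8)
    m=cv2.morphologyEx(m,cv2.MORPH_CLOSE,np.ones((3,3)))
    k,l,st,ce=cv2.connectedComponentsWithStats(m)
    for i in range(1,k):
        if st[i,4]<300: continue
        v,u=np.where(l==i); print(n,"comp",st[i],ce[i].round(1))
        fill=u.max()-u.min()
        uv=np.c_[u,v]
        if st[i,0]+st[i,2]/2 > 360 if n=="top" else st[i,0]<150 and st[i,1]>200:
            cs,_=cv2.findContours((l==i).astype(np.uint8),cv2.RETR_EXTERNAL,cv2.CHAIN_APPROX_NONE)
            w=onz(c,max(cs,key=len).reshape(-1,2),.006); 
            h=cv2.convexHull(w[:,:2].astype(np.float32)).reshape(-1,2)
            print(" mat hull fit r=.07",circ(h,.07), "free",circ(h))
        else:
            w=onz(c,uv,.010)[:,:2]; mu=w.mean(0); d=np.linalg.svd(w-mu,full_matrices=0)[2][0]
            t=(w-mu)@d; q=np.abs((w-mu)@[-d[1],d[0]]); 
            e0,e1=mu+t.min()*d,mu+t.max()*d; print(" spoon ends",e0,e1,"len",np.ptp(t))
    z=P[...,2]
    for nm,(x,y),h,R in (("bowl",None or (0,0),.065,.09),):
        b=(z>.058)&(z<.072)&(P[...,0]<.6)&(P[...,1]>.08)&(P[...,1]<.35)&(P[...,0]>.2)
        print("bowl rim pts",b.sum(), circ(P[b]) if b.sum()>20 else "")
    for nm,lo,hi,ys in(("jarlid",.106,.116,(-.05,.2)),("botcap",.184,.196,(-.2,0)),("ironTop",.2,.26,(-.4,-.1))):
        b=(z>lo)&(z<hi)&(P[...,1]>ys[0])&(P[...,1]<ys[1])&(P[...,0]>.3)&(P[...,0]<.75)
        if b.sum()>5:
            hh=cv2.convexHull(P[b][:,:2].astype(np.float32)).reshape(-1,2); print(nm,b.sum(),P[b].mean(0).round(4),P[b].min(0).round(3),P[b].max(0).round(3),circ(hh))
c=pickle.load(open("top.pkl","rb"))
r=[(182,356),(305,356),(244,295),(244,417)]
print("rim manual",onz(c,np.array(r)/S,.065).round(4).tolist()); 
print("mat manual",onz(c,np.array([(525,381),(533,350),(585,441),(585,322),(540,420)])/S,.006).round(4).tolist())
print("jar lid",onz(c,np.array([(319,242),(370,242),(344,218),(344,268)])/S,.11).round(4).tolist())
print("spoon",onz(c,np.array([(352,383),(334,388),(490,348)])/S,.012).round(4).tolist())
E
```

```text
top comp [ 375  231   65   84 1498] [399.7 271.4]
 mat hull fit r=.07 (array([ 0.47524379, -0.22518924]), np.float64(0.00018227138368009238)) free (array([ 0.47524287, -0.22520656,  0.07001678]), np.float64(0.00018223875834870104))
top comp [ 237  245  115   44 1344] [278.1 266.4]
 spoon ends [ 0.51281116 -0.11360281] [0.45782731 0.07890253] len 0.20020372491809618
bowl rim pts 1110 (array([0.4920613 , 0.17656474, 0.06633291]), np.float64(0.002034482317945653))
jarlid 950 [0.6181 0.0645 0.1115] [0.592 0.039 0.106] [0.645 0.092 0.116] (array([0.61841994, 0.06468605, 0.02688895]), np.float64(0.00022684272098290903))
botcap 474 [ 0.5931 -0.1248  0.1907] [ 0.479 -0.2    0.184] [ 0.644 -0.087  0.196] (array([ 0.56251794, -0.15441783,  0.09333332]), np.float64(0.0046656958619594015))
ironTop 927 [ 0.4947 -0.2078  0.2217] [ 0.461 -0.237  0.2  ] [ 0.523 -0.186  0.25 ] (array([ 0.49180405, -0.21760362,  0.03054892]), np.float64(0.003364923871782562))
scene comp [281 111  52  33 696] [312.  124.1]
 spoon ends [0.41978069 0.19709726] [0.52149713 0.223967  ] len 0.10520558776771234
scene comp [ 
[... 682 characters left out ...]
 0.196] (array([ 0.57614227, -0.15214592,  0.08293673]), np.float64(0.0032172590436223003))
ironTop 730 [ 0.5054 -0.2151  0.221 ] [ 0.478 -0.233  0.2  ] [ 0.522 -0.189  0.247] (array([ 0.4988224 , -0.21319605,  0.02380981]), np.float64(0.0018229847556027437))
rim manual [[0.4895, 0.2462, 0.065], [0.4931, 0.1066, 0.065], [0.5614, 0.1798, 0.065], [0.4227, 0.1724, 0.065]]
mat manual [[0.4728, -0.1559, 0.006], [0.5107, -0.1655, 0.006], [0.4036, -0.2276, 0.006], [0.5469, -0.2289, 0.006], [0.4266, -0.1739, 0.006]]
jar lid [[0.6173, 0.0916, 0.11], [0.6189, 0.0352, 0.11], [0.6451, 0.0649, 0.11], [0.589, 0.0629, 0.11]]
spoon [[0.4643, 0.0542, 0.012], [0.4577, 0.0757, 0.012], [0.5112, -0.1122, 0.012]]
```

Bowl is at about (0.4917, 0.176) and mat at about (0.4753, -0.2258), 402 mm apart, which fits the spec. The spoon measures 200 mm. I'll lift clear of the iron first, then go over the gap while turning the wrist.

```bash
python3 -m crank '[[0,0,-40,0,0,0],[0,0,-80,0,0,0],[0,0,-120,0,0,0],[0,0,-150,0,0,0],[30,-22,-150,0,0,-7],[60,-45,-150,0,0,-14],[90,-67,-150,0,0,-21],[120,-90,-150,0,0,-28],[150,-112,-150,0,0,-35],[180,-134,-150,0,0,-42],[210,-157,-150,0,0,-49],[240,-179,-150,0,0,-56],[270,-202,-150,0,0,-63],[300,-224,-150,0,0,-70],[330,-246,-150,0,0,-77],[360,-269,-150,0,0,-84],[390,-291,-150,0,0,-91],[420,-314,-150,0,0,-98],[446,-333,-150,0,0,-105],[446,-333,-150,0,0,-112]]' 135 40
python3 -c "
from h import *
s=telemetry.read_state();print(np.degrees(s['qpos']).round(1),np.degrees(np.arctan2(s['tool_rot'][1,0],s['tool_rot'][0,0])))"
```

```text
t: 1.77
tcp_pos: [0.4875, -0.0136, 0.38]
tool_rot: [[-0.692, 0.722, -0.001], [0.722, 0.692, 0.002], [0.002, 0.0, -1.0]]
wrist_force: [-0.2, -0.1, -0.8]
opening: 0.0399
[-1.7  9.7 15.8 96.1  0.1 44.6] 133.76405038431324
```

```bash
python3 -m crank '[[0,0,0,0,0,-7],[0,0,0,0,0,-14],[0,0,0,0,0,-21],[0,0,0,0,0,-28],[0,0,0,0,0,-35],[0,0,0,0,0,-42],[0,0,0,0,0,-49],[0,0,0,0,0,-56],[0,0,0,0,0,-63],[0,0,0,0,0,-70],[0,0,0,0,0,-77],[0,0,0,0,0,-84],[0,0,0,0,0,-91],[0,0,0,0,0,-98],[0,0,0,0,0,-105],[0,0,0,0,0,-112],[0,0,0,0,0,-119],[0,0,0,0,0,-126],[0,0,0,0,0,-133],[0,0,0,0,0,-140]]'
python3 -m crank '[[0,0,0,0,0,-7],[0,0,0,0,0,-12.2],[0,0,0,0,0,-12.2],[0,0,0,0,0,-12.2]]'
python3 - <<'E'
from m import *
c=cam("wrist"); pickle.dump(c,open("w1.pkl","wb")); save(c,"pics/w1.png",s=1.4)
s=telemetry.read_state();print(s["tcp_pos"],s["tool_rot"].round(4).tolist(),np.degrees(s["qpos"]).round(1))
P=cloud(c);hsv=cv2.cvtColor(c["im"],cv2.COLOR_RGB2HSV);H,Sa,V=[hsv[...,i].astype(int) for i in range(3)]
m=((H>12)&(H<30)&(V>150)&(Sa>50)&(P[...,2]<.03)&(P[...,2]>-.02)).astype(np.uint8)
k,l,st,ce=cv2.connectedComponentsWithStats(cv2.morphologyEx(m,cv2.MORPH_CLOSE,np.ones((3,3))))
for i in range(1,k):
    if st[i,4]<300: continue
    v,u=np.where(l==i);w=onz(c,np.c_[u,v],.010)[:,:2]; mu=w.mean(0); d=np.linalg.svd(w-mu,full_matrices=0)[2][0];t=(w-mu)@d
    print(st[i],mu,"ends",mu+t.min()*d,mu+t.max()*d,np.ptp(t))
    q=(w-mu)@[-d[1],d[0]]
    # handle line: take t bins excluding head, per-bin mean
    b=[w[(t>a)&(t<a+.01)].mean(0) for a in np.arange(t.min(),t.max()-.005,.01)]; print(np.round(b,4).tolist())
E
```

```text
t: 3.43
tcp_pos: [0.4851, -0.0178, 0.381]
tool_rot: [[0.062, -0.998, -0.001], [-0.998, -0.062, 0.0], [-0.0, 0.001, -1.0]]
wrist_force: [-0.6, 0.2, -0.6]
opening: 0.04
t: 3.77
tcp_pos: [0.4851, -0.0178, 0.3811]
tool_rot: [[0.262, -0.965, -0.001], [-0.965, -0.262, 0.0], [-0.0, 0.001, -1.0]]
wrist_force: [-0.0, 0.7, 0.6]
opening: 0.0398
[ 0.48517544 -0.01780398  0.38114252] [[0.2621, -0.965, -0.0004], [-0.965, -0.2621, 0.0001], [-0.0002, 0.0004, -1.0]] [  -2.1    9.5   15.6   96.1    0.  -107.3]
[ 275    0  105   72 2326] [ 0.47516523 -0.19413233] ends [ 0.53935865 -0.18532101] [ 0.40165124 -0.20422301] 0.13899862515286077
[[0.5367, -0.2088], [0.5264, -0.2025], [0.5151, -0.1901], [0.5033, -0.1756], [0.4918, -0.1627], [0.4801, -0.1603], [0.4704, -0.1632], [0.4609, -0.1663], [0.4514, -0.1701], [0.442, -0.175], [0.4328, -0.1806], [0.424, -0.1924], [0.418, -0.2249], [0.4105, -0.231]]
[ 263   92   34  139 1809] [0.4791058  0.00263257] ends [ 0.51258637 -0.11395223] [0.45708769 0.07930318] 0.20106654716832115
[[0.5108, -0.1092], [0.5085, -0.0998], [0.5058, -0.09], [0.5031, -0.0801], [0.5006, -0.0708], [0.4982, -0.0612], [0.4944, -0.0516], [0.4911, -0.0415], [0.4887, -0.0318], [0.4861, -0.0227], [0.4835, -0.0135], [0.4809, -0.0037], [0.4782, 0.0064], [0.4756, 0.0158], [0.4731, 0.0253], [0.4701, 0.036], [0.4665, 0.0447], [0.4646, 0.0542], [0.4618, 0.0637], [0.4583, 0.0728]]
```

View pics/w1.png

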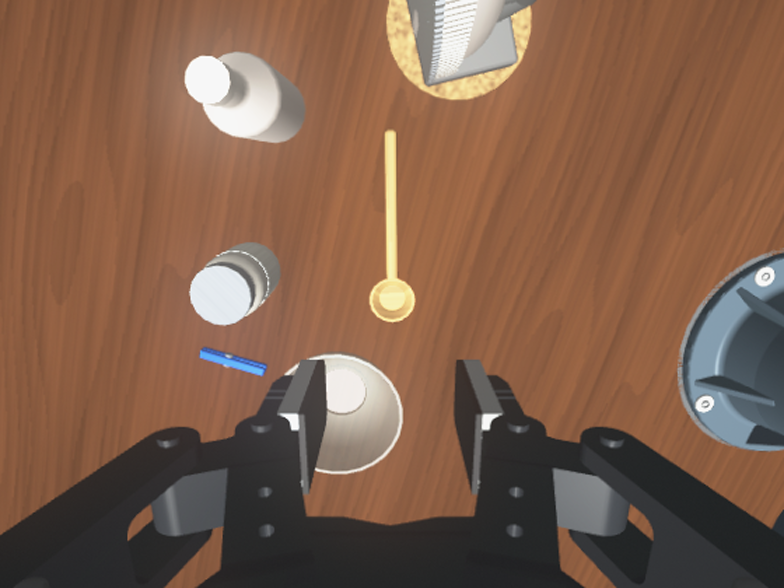

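The wrist view confirms the spoon midpoint at about (0.4848, -0.0173), right under the TCP. Handle end at (390,132), head at (391,299). Next: descend, grip, lift.

```bash
python3 -m crank '[[0,0,40,0,0,-0.7],[0,0,80,0,0,-0.7],[0,0,120,0,0,-0.7],[0,0,160,0,0,-0.7],[0,0,200,0,0,-0.7],[0,0,240,0,0,-0.7],[0,0,280,0,0,-0.7],[0,0,315,0,0,-0.7],[0,0,340,0,0,-0.7],[0,0,355,0,0,-0.7],[0,0,365,0,0,-0.7],[0,0,372,0,0,-0.7],[0,0,376,0,0,-0.7],[0,0,376,0,0,-0.7],[0,0,376,0,0,-0.7]]'
python3 -m crank '[[0,0,0,0,0,0],[0,0,0,0,0,0],[0,0,0,0,0,0],[0,0,0,0,0,0],[0,0,0,0,0,0],[0,0,0,0,0,0],[0,0,0,0,0,0],[0,0,0,0,0,0]]' 255 40
```

```text
t: 5.07
tcp_pos: [0.4856, -0.0178, 0.0057]
tool_rot: [[0.276, -0.961, 0.001], [-0.961, -0.276, 0.0], [0.0, -0.001, -1.0]]
wrist_force: [0.7, 0.1, 1.1]
opening: 0.0405
t: 5.73
tcp_pos: [0.4857, -0.0178, 0.0061]
tool_rot: [[0.277, -0.961, 0.001], [-0.961, -0.277, 0.0], [0.0, -0.001, -1.0]]
wrist_force: [-0.2, 0.5, 6.7]
opening: 0.0106
```

```bash
python3 -m crank '[[0,0,-20,0,0,0],[0,0,-50,0,0,0],[0,0,-90,0,0,0],[0,0,-130,0,0,0],[0,0,-150,0,0,0],[-20,-7,-150,0,0,7],[-40,-14,-150,0,0,14],[-60,-21,-150,0,0,21],[-80,-28,-150,0,0,28],[-100,-35,-150,0,0,35],[-120,-42,-150,0,0,42],[-140,-49,-150,0,0,49],[-160,-56,-150,0,0,56],[-180,-63,-150,0,0,63],[-200,-70,-150,0,0,70],[-220,-77,-150,0,0,77],[-240,-84,-150,0,0,84],[-260,-91,-150,0,0,91],[-280,-96,-150,0,0,98],[-300,-100,-150,0,0,105]]'
```

```text
t: 7.4
tcp_pos: [0.4982, 0.2993, 0.1555]
tool_rot: [[-1.0, -0.013, 0.0], [-0.013, 1.0, 0.0], [-0.0, 0.0, -1.0]]
wrist_force: [1.3, -0.7, -1.4]
opening: 0.0101
```

```bash
python3 - <<'E'
from m import *
s=telemetry.read_state();print(s["tcp_pos"],s["tool_rot"].round(3).tolist(),s["opening"],np.degrees(s["qpos"]).round(1))
c=cam("wrist"); P=cloud(c);hsv=cv2.cvtColor(c["im"],cv2.COLOR_RGB2HSV);H,Sa,V=[hsv[...,i].astype(int) for i in range(3)]
save(c,"pics/w2.png")
m=((H>12)&(H<30)&(V>150)&(Sa>50)&(P[...,2]>.08)&(P[...,2]<.2))
p=P[m]; print(m.sum(),p.mean(0)); mu=p.mean(0);d=np.linalg.svd(p-mu,full_matrices=0)[2][0];t=(p-mu)@d
print(d,mu+t.min()*d,mu+t.max()*d,np.ptp(t), "yaw",np.degrees(np.arctan2(d[1],d[0])),"pitch",np.degrees(np.arcsin(d[2])))
E
```

```text
[0.4981715  0.29925833 0.15546429] [[-1.0, -0.013, 0.0], [-0.013, 1.0, 0.0], [-0.0, 0.0, -1.0]] 0.010144600229170232 [31.  21.  -1.4 67.5  0.  30.3]
9527 [0.46329487 0.29899645 0.16024451]
[9.99939726e-01 1.09460721e-02 8.52600796e-04] [0.3987875 0.2982903 0.1601895] [0.54906868 0.29993539 0.16031764] 0.1502902329725997 yaw 0.6271764871638495 pitch 0.048850433157372516
```

View pics/w2.png

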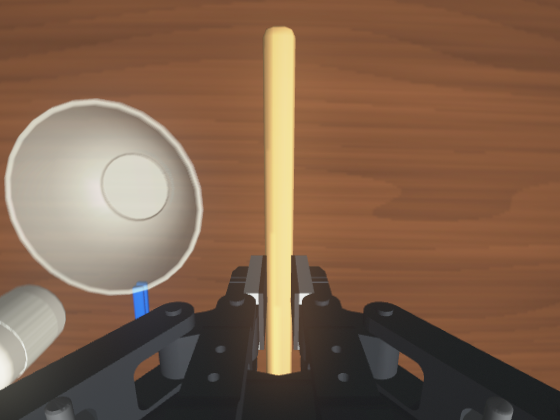

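The spoon is held level with its handle towards the robot. It needs about 12.5 mm sideways and 3° of turn, then lower and release.

```bash
python3 -m crank '[[1.5,12.5,0,0,0,3],[1.5,12.5,30,0,0,3],[1.5,12.5,70,0,0,3],[1.5,12.5,105,0,0,3],[1.5,12.5,128,0,0,3],[1.5,12.5,140,0,0,3],[1.5,12.5,146,0,0,3],[1.5,12.5,149,0,0,3],[1.5,12.5,149,0,0,3],[1.5,12.5,149,0,0,3]]'
```

```text
t: 8.28
tcp_pos: [0.4971, 0.311, 0.0074]
tool_rot: [[-0.999, 0.033, 0.001], [0.033, 0.999, 0.001], [-0.001, 0.001, -1.0]]
wrist_force: [-0.5, -0.5, -0.8]
opening: 0.0105
```

```bash
python3 -m crank '[[0,0,0,0,0,0],[0,0,0,0,0,0],[0,0,0,0,0,0],[0,0,0,0,0,0],[0,0,0,0,0,0],[0,0,-5,0,0,0],[0,0,-20,0,0,0],[0,0,-50,0,0,0],[0,0,-90,0,0,0],[0,0,-130,0,0,0],[0,0,-170,0,0,0],[0,0,-210,0,0,0],[0,0,-210,0,0,0]]' 170
python3 - <<'E'
from m import *
s=telemetry.read_state();print(s["tool_rot"].round(4).tolist(),np.degrees(s["qpos"]).round(1))
c=cam("wrist"); pickle.dump(c,open("w3.pkl","wb"));P=cloud(c);hsv=cv2.cvtColor(c["im"],cv2.COLOR_RGB2HSV);H,Sa,V=[hsv[...,i].astype(int) for i in range(3)]
save(c,"pics/w3.png",s=1.4)
m=((H>12)&(H<30)&(V>150)&(Sa>50)&(P[...,2]<.03)&(P[...,2]>-.02)).astype(np.uint8)
k,l,st,ce=cv2.connectedComponentsWithStats(cv2.morphologyEx(m,cv2.MORPH_CLOSE,np.ones((3,3))))
for i in range(1,k):
    if st[i,4]<300: continue
    v,u=np.where(l==i);w=onz(c,np.c_[u,v],.010)[:,:2]; mu=w.mean(0); d=np.linalg.svd(w-mu,full_matrices=0)[2][0];t=(w-mu)@d
    print(st[i],"ends",mu+t.min()*d,mu+t.max()*d,np.ptp(t),d)
E
```

```text
t: 9.37
tcp_pos: [0.4989, 0.3122, 0.225]
tool_rot: [[-0.999, 0.033, 0.01], [0.033, 0.999, 0.006], [-0.01, 0.007, -1.0]]
wrist_force: [0.5, 0.7, -0.4]
opening: 0.0285
[[-0.9994, 0.0334, 0.0099], [0.0334, 0.9994, 0.0063], [-0.0097, 0.0066, -0.9999]] [32.  19.5  6.7 76.5  0.  33.9]
[ 253   78   47  194 3437] ends [0.39881296 0.3151785 ] [0.59932286 0.30739708] 0.20066082848370825 [ 0.99924781 -0.03877894]
```

View pics/w3.png

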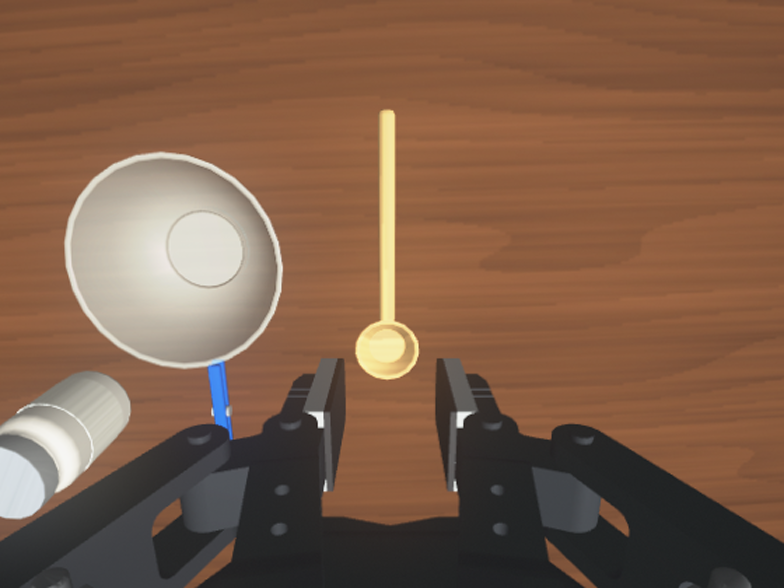

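The spoon now lies beside the bowl, at (387,110) to (387,378). It measures mid (0.499, 0.311) at -2.2°, against a target of (0.497, 0.312) at -2.3°. Now hover over the jar.

```bash
python3 -m crank '[[-15,-30,0,0,0,0],[-32,-61,0,0,0,0],[-48,-92,0,0,0,0],[-64,-123,0,0,0,0],[-80,-154,0,0,0,0],[-95,-184,0,0,0,0],[-110,-214,0,0,0,0],[-122,-236,0,0,0,0],[-127,-244,0,0,0,0],[-127,-244,0,0,0,0],[-127,-244,0,0,0,0],[-127,-244,0,0,0,0]]' 0 40
python3 - <<'E'
from m import *
s=telemetry.read_state();print(s["tcp_pos"],s["tool_rot"].round(4).tolist(),s["opening"])
for n in("wrist","top"):
    c=cam(n);P=cloud(c);hsv=cv2.cvtColor(c["im"],cv2.COLOR_RGB2HSV)
    pickle.dump(c,open(n+"4.pkl","wb"))
    H,Sa,V=[hsv[...,i].astype(int) for i in range(3)]
    z=P[...,2]; b=(z>.104)&(z<.116)&(abs(P[...,0]-.618)<.05)&(abs(P[...,1]-.064)<.05)
    print(n,"lid",b.sum(),P[b].mean(0) if b.any() else "")
    if b.sum()>50: print(circ(cv2.convexHull(P[b][:,:2].astype(np.float32)).reshape(-1,2)))
    m=((H>12)&(H<30)&(V>150)&(Sa>50)&(z<.03)&(z>-.02)&(P[...,1]>.26)&(P[...,1]<.4)&(P[...,0]<.7)).astype(np.uint8)
    k,l,st,ce=cv2.connectedComponentsWithStats(cv2.morphologyEx(m,cv2.MORPH_CLOSE,np.ones((3,3))))
    for i in range(1,k):
        if st[i,4]<300: continue
        v,u=np.where(l==i);w=onz(c,np.c_[u,v],.010)[:,:2]; mu=w.mean(0); d=np.linalg.svd(w-mu,full_matrices=0)[2][0];t=(w-mu)@d
        print(n,"spoon",st[i],"ends",mu+t.min()*d,mu+t.max()*d,np.ptp(t),d)
    b=(z>.058)&(z<.072)&(P[...,0]<.6)&(P[...,1]>.08)&(P[...,1]<.27)&(P[...,0]>.4)
    if b.sum()>100: print("rim",circ(P[b]))
E
```

```text
t: 10.42
tcp_pos: [0.6145, 0.0637, 0.216]
tool_rot: [[-0.999, 0.032, -0.001], [0.032, 0.999, 0.0], [0.001, 0.0, -1.0]]
wrist_force: [0.4, -0.4, -0.6]
opening: 0.0856
[0.61454985 0.06365083 0.21601687] [[-0.9995, 0.0325, -0.001], [0.0325, 0.9995, 0.0004], [0.001, 0.0004, -1.0]] 0.0856418252168615
wrist lid 4144 [0.61636582 0.06371545 0.1094959 ]
(array([0.61734469, 0.06371274, 0.02703245]), np.float64(0.00012303546215854515))
wrist spoon [ 502    0   49  163 3203] ends [0.44875407 0.31185249] [0.5983379  0.31049024] 0.14959003532107268 [ 0.99995853 -0.00910657]
rim (array([0.49171063, 0.17543782, 0.06646703]), np.float64(0.0019848075150528327))
top lid 0
```

The jar lid is at (0.6173, 0.0637), so a shift of 3 mm. Descend and grip the body.

```bash
python3 -m crank '[[-3,0,0,0,0,0],[-3,0,30,0,0,0],[-3,0,65,0,0,0],[-3,0,100,0,0,0],[-3,0,130,0,0,0],[-3,0,150,0,0,0],[-3,0,162,0,0,0],[-3,0,168,0,0,0],[-3,0,170,0,0,0],[-3,0,170,0,0,0],[-3,0,170,0,0,0]]'
python3 -m crank '[[0,0,0,0,0,0],[0,0,0,0,0,0],[0,0,0,0,0,0],[0,0,0,0,0,0],[0,0,0,0,0,0],[0,0,0,0,0,0],[0,0,0,0,0,0]]' 255 45
```

```text
t: 11.43
tcp_pos: [0.6189, 0.0628, 0.0474]
tool_rot: [[-0.999, 0.033, 0.002], [0.033, 0.999, 0.0], [-0.002, 0.0, -1.0]]
wrist_force: [0.2, -0.1, -0.6]
opening: 0.0852
t: 12.02
tcp_pos: [0.6192, 0.0632, 0.048]
tool_rot: [[-0.999, 0.033, 0.003], [0.033, 0.999, 0.002], [-0.003, 0.002, -1.0]]
wrist_force: [-0.9, 3.0, 6.9]
opening: 0.0605
```

```bash
python3 -m crank '[[0,0,-10,0,0,0],[0,0,-25,0,0,0],[0,0,-40,0,0,0],[15,-11,-40,0,0,0],[33,-23,-40,0,0,0],[55,-39,-40,0,0,0],[77,-54,-40,0,0,0],[97,-69,-40,0,0,0],[113,-80,-40,0,0,0],[125,-89,-40,0,0,0],[131,-93,-40,0,0,0],[131,-93,-40,0,0,0],[131,-93,-40,0,0,0],[131,-93,-40,0,0,0]]'
python3 - <<'E'
from m import *
s=telemetry.read_state();print(s["tcp_pos"],s["tool_rot"].round(4).tolist(),s["opening"],s["wrist_force"])
for n in("wrist","scene"):
    c=cam(n);P=cloud(c);z=P[...,2];save(c,f"pics/{n}5.png");x,y=P[...,0],P[...,1]
    b=(z>.045)&(z<.11)&(np.hypot(x-.4835,y+.025)<.04);print(n,b.sum(),z[b].min() if b.any() else "",z[b].max() if b.any() else "")
    b=(z>.05)&(z<.10)&(np.hypot(x-.4835,y+.025)<.04)
    if b.sum()>200: print(circ(P[b],.031))
E
```

```text
t: 13.18
tcp_pos: [0.4853, -0.0258, 0.0866]
tool_rot: [[-0.999, 0.033, 0.001], [0.033, 0.999, 0.0], [-0.001, 0.0, -1.0]]
wrist_force: [-0.6, 0.1, -3.3]
opening: 0.0606
[ 0.48531057 -0.02581397  0.08662692] [[-0.9995, 0.0331, 0.0011], [0.0331, 0.9995, 0.0002], [-0.0011, 0.0002, -1.0]] 0.06057952342926062 [-0.60502684  0.07838368 -3.2876266 ]
wrist 4347 0.04505487789386342 0.10998104419756013
(array([ 0.48349763, -0.02569875]), np.float64(0.0003695922206572961))
scene 717 0.045134736935379505 0.10995263024319257
(array([ 0.48308722, -0.02458919]), np.float64(0.0007717149013166443))
```

View pics/scene5.png

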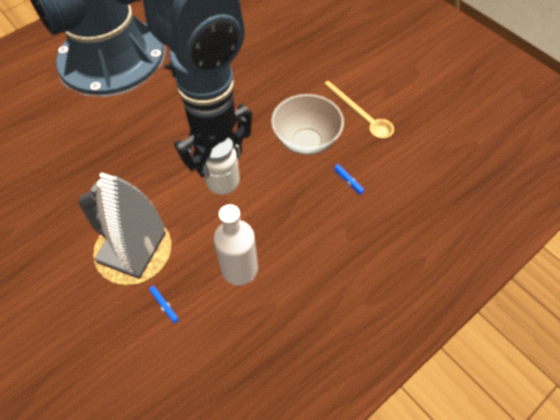

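The jar hangs upright over the gap at (221,165) in the scene view. Two cameras put it at (0.4833, -0.0251), on target. Lower by 38.5 mm, then check the force.

```bash
python3 -m crank '[[0,0.5,12,0,0,0],[0,0.5,22,0,0,0],[0,0.5,30,0,0,0],[0,0.5,35,0,0,0],[0,0.5,37.5,0,0,0],[0,0.5,38.5,0,0,0],[0,0.5,38.5,0,0,0],[0,0.5,38.5,0,0,0]]'
```

```text
t: 13.95
tcp_pos: [0.4846, -0.0256, 0.0481]
tool_rot: [[-0.999, 0.033, 0.0], [0.033, 0.999, 0.0], [-0.0, 0.0, -1.0]]
wrist_force: [-0.5, -1.0, -2.8]
opening: 0.0607
```

```bash
python3 -m crank '[[0,0,0.5,0,0,0],[0,0,1,0,0,0],[0,0,1,0,0,0],[0,0,1,0,0,0]]'
```

```text
t: 14.28
tcp_pos: [0.4846, -0.0255, 0.0479]
tool_rot: [[-0.999, 0.033, 0.001], [0.033, 0.999, 0.0], [-0.001, 0.0, -1.0]]
wrist_force: [-4.8, 1.2, 11.2]
opening: 0.0605
```

Contact. Open, then rise straight up and clear the view.

```bash
python3 -m crank '[[0,0,0,0,0,0],[0,0,0,0,0,0],[0,0,0,0,0,0],[0,0,0,0,0,0],[0,0,0,0,0,0],[0,0,0,0,0,0],[0,0,-10,0,0,0],[0,0,-30,0,0,0],[0,0,-60,0,0,0],[0,0,-100,0,0,0],[0,0,-140,0,0,0],[0,0,-180,0,0,0],[0,0,-220,0,0,0],[0,0,-250,0,0,0],[40,0,-250,0,0,0],[80,0,-250,0,0,0],[120,0,-250,0,0,0],[150,0,-250,0,0,0],[150,0,-250,0,0,0],[150,0,-250,0,0,0]]' 0
python3 - <<'E'
from m import *
s=telemetry.read_state();print(s["tcp_pos"],s["opening"])
for n in("top","scene"):
    c=cam(n);P=cloud(c);z=P[...,2];save(c,f"pics/{n}6.png",s=1.4);x,y=P[...,0],P[...,1]
    b=(z>.104)&(z<.116)&(np.hypot(x-.4835,y+.025)<.05);print(n,"lid",b.sum())
    if b.sum()>200: print(P[b].mean(0),circ(cv2.convexHull(P[b][:,:2].astype(np.float32)).reshape(-1,2)))
    b=(z>.058)&(z<.072)&(x<.6)&(y>.09)&(y<.27)&(x>.4); print("rim",b.sum(),circ(P[b]) if b.sum()>20 else "")
    hsv=cv2.cvtColor(c["im"],cv2.COLOR_RGB2HSV);H,Sa,V=[hsv[...,i].astype(int) for i in range(3)]
    m=((H>12)&(H<30)&(V>150)&(Sa>50)&(z<.03)&(x<.7)&(x>.3)&(y<.45)).astype(np.uint8)
    k,l,st,ce=cv2.connectedComponentsWithStats(cv2.morphologyEx(m,cv2.MORPH_CLOSE,np.ones((3,3))))
    for i in range(1,k):
        if st[i,4]<250: continue
        v,u=np.where(l==i);w=onz(c,np.c_[u,v],.010)[:,:2]; mu=w.mean(0); d=np.linalg.svd(w-mu,full_matrices=0)[2][0];t=(w-mu)@d
        print("comp",mu,"ends",mu+t.min()*d,mu+t.max()*d,np.ptp(t),d)
E
```

```text
t: 15.95
tcp_pos: [0.3333, -0.0206, 0.2974]
tool_rot: [[-0.999, 0.033, 0.002], [0.033, 0.999, -0.0], [-0.002, 0.0, -1.0]]
wrist_force: [-0.1, 0.7, -0.2]
opening: 0.0852
[ 0.33334917 -0.02060532  0.29741604] 0.08519430340383799
top lid 999
[ 0.48450789 -0.0245302   0.11120889] (array([ 0.48475349, -0.02448999,  0.02674672]), np.float64(0.000302862067244987))
rim 1109 (array([0.49203154, 0.17659516, 0.06630584]), np.float64(0.0016027129211041934))
comp [0.52623097 0.31215251] ends [0.59900507 0.31021419] [0.39918897 0.31553625] 0.19988695992975325 [-0.99964548  0.02662538]
comp [ 0.47560387 -0.19669005] ends [ 0.54193229 -0.19049115] [ 0.40338134 -0.20343981] 0.13915470535743718 [-0.99566123 -0.09305222]
scene lid 643
[ 0.48532531 -0.02643093  0.10997623] (array([ 0.48316256, -0.02502777,  0.02733024]), np.float64(0.00043860392626623594))
rim 625 (array([0.49146144, 0.17546458, 0.06594411]), np.float64(0.0013873302462101978))
comp [0.52262772 0.31248836] ends [0.39513726 0.31468932] [0.59663509 0.31121071] 0.20152785391594258 [ 0.99985101 -0.01726119]
comp [0.47000366 0.21069135] ends [0.41918275 0.19783705] [0.52163733 0.22375123] 0.10568105446997499 [0.96946967 0.24521126]
comp [ 0.50406575 -0.23732247] ends [ 0.53780752 -0.1812267 ] [ 0.46472543 -0.30272583] 0.1417851593334595 [-0.51544243 -0.85692421]
```

View pics/top6.png

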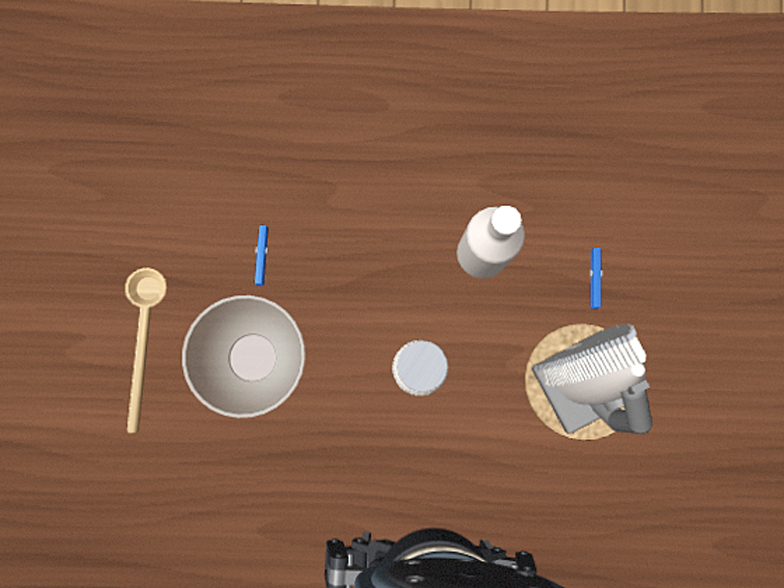

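```bash
python3 -c "
from workcell import workorder; print(workorder.finish_job())"
```

```text
the job is handed in; nothing more can be done
None
```

The table is set out and the job handed in at about 16 s of the 69 s allowed. The spoon was moved first, then the jar. No verdict came back.

| Item | Last check | Target |
|---|---|---|
| Spoon midpoint | (0.496–0.499, 0.311–0.313) m | (0.497, 0.312) m |
| Spoon angle | -1.0° to -2.2° | -2.3° |
| Jar centre | (0.484, -0.025) m | (0.4835, -0.025) m |

- **Spoon:** it lies flat beside the bowl, on the side away from the iron. Its handle end is towards the robot, and it is about 60 mm clear of the rim.
- **Jar:** it stands upright in the cleared gap. The two fixed cameras disagree about its position by about 1.5 mm.
- **Everything else:** the bowl measures within 1 mm of where it started. The iron, mat, bottle and pegs look unchanged from above, and the gripper is clear of everything.
- **Where the checks disagreed:** the cameras differ by about 3 mm along the spoon and about 1° on its angle. The jar's push on the table before release read 11 N, well under the limit.

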